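# Set a pump's coupling gap with a gap gauge

## Robot

A 6-joint arm with a two-finger parallel gripper is mounted at the origin on the work surface. World frame = base frame: x ahead of the robot, y to its left, z up, the work surface at z = 0. Lengths are in m, angles in rad, forces in N, time in s.
With the tool pointing down it reaches from about 0.25 to 0.8 m from the base axis. Payload 8.5 kg.
Tool frame: the origin (TCP) lies between the finger pads; the fingertips stand 25 mm ahead of it and the grasp point (between the pads) lies 6 mm ahead of it; z points along the fingers, x is the direction in which the jaws open and shut, and the axes are right-handed (so a half turn about z gives the same grasp; the last joint's range is limited). The gripper opens to 85 mm and grips with 20 to 120 N. Pads are 22 mm wide; open, the fingers measure 114 mm over their backs; the gripper's body (76 mm by 85 mm) begins 54 mm behind the grasp point. The pads swing forward as they close: fully open they stand 13 mm farther back than shut.
Start: joints at [-1.184, 0.238, -0.013, 1.319, 0, 1.571], TCP at [0.198, -0.486, 0.256] pointing down, gripper open.
Joint ranges: [-2.66, 2.66], [-1.03, 1.9], [-1.14, 1.46], [-1.82, 2.27], [-1.45, 1.34], [-3.14, 3.14]. Speed limits (rad/s): [2.22, 2.22, 2.79, 3.14, 3.14, 3.14].

## Interface

Orientations are given as a 3x3 rotation matrix whose columns are the frame's x, y, z axes.
In Python, from station import arm, hand, inverse_kinematics, vision, ticket, readout gives the robot as it stands. The module is installed in compiled form; this text tells all that it offers. Calls block until the motion is done:
- arm.move_pose(position, orientation): joint-space move of the TCP to a pose.
- arm.movel(position, attitude=None, feed=0.15, f_stop=None): straight line of the TCP; attitude=None keeps the orientation; feed is the mean speed in m/s. With f_stop (N) it stops when the force on the tool has changed by that much, and returns True; else False.
- arm.goto_joints(angles): joint-space move.
- hand.gripper_to(opening): finger opening in m; the grip force is fixed at half the most; returns when the fingers have stopped.
- arm.pause(seconds).
- inverse_kinematics(position, orientation): joint angles nearest the present ones, or None.
- vision.get_image(name): name is "scene" or "top"; returns the picture (400x640x3 uint8, red, green, blue); there is no depth.
- vision.camera_info(name): a dict with "mtx" (3x3 intrinsics, pixels), "k1" (the pictures are not rectified: a ray, as slopes to the right and down, at radius r is drawn at 1 + k1 r^2 times it, then the intrinsics apply), "T" (4x4, takes a point from camera to world coordinates). Camera axes: x right, y up, looking along -z (the intrinsics and any distortion apply to the point x, -y, -z); pixel columns grow to the right and rows downward; lengths in m; the calibration is good to about 2 mm. A picture is of the moment at which its call begins. camera_info takes no time and is no camera call.
A pose or a line that the arm cannot do raises arm.MotionError and nothing moves.
- ticket.finish_job(): hands the job in, once; it reports no verdict.
Trained networks look in the newest picture that a camera, given by its name, has taken for a name from the list of things; names that differ only in an ending like _2 or _b are one class to them, and where a whole thing is asked for, a point or a joint stands for the part that bears it (a point fixed in the world has none). Each returns a list of dicts, best first, with "confidence" (0 to 1); they miss things now and then, are a little off and sometimes report something else, mostly with a low value. They report only what shows in the picture. A call takes as long as a camera call. They do not tell look-alikes from the thing itself.
- vision.cut_out(camera, thing): "region" (400x640 bool, what is visible of it) and "pixel" ([row, column] in pixels, amid what is visible of it).
Readings, each from a call of its own:
- readout.read_time(): time.
- readout.read_qpos(): joint angles.
- readout.read_qvel(): joint speeds.
- readout.read_tau(): joint torques, N m.
- readout.read_eef_pos(): TCP position.
- readout.read_tcp_rot(): TCP orientation.
- readout.read_ft_force(): force on the tool from outside, world axes, zero at the start.
- readout.read_torque(): the same for the moment, N m.
- readout.read_finger_gap(): finger opening in m.
Only numpy, scipy, OpenCV 4.12 (cv2) and the standard library are available. Lean on these libraries where they do the work, as an engineer would, in place of code of your own. Each camera call takes 0.05 s, during which the arm holds its last target. There are 200 camera calls.

## Task

Set the coupling gap of the small pump: take the flat gap gauge from the tool block, put its blade down between the two coupling hubs, central on the shaft, until its stop plate sits on top of both hubs. Then slide the motor up towards the pump until the hubs just nip the blade with no play left. Leave the gauge standing upright in the gap, so that I can bolt the motor down, and don't disturb the other things on the bench.

Things in the scene. Friction and masses are not known exactly. Their poses are not given: they have to be found in the camera images.
- pump: Fixed pump set: blue pump and grey finned motor face to face on a dark base 150 x 400 x 16 mm. Origin on the bench under the pump hub's face; y along the shaft line from pump (-) to motor (+), x level across, z up. Shaft line 80 mm high; each shaft end has a plain steel hub 64 mm across, 30 mm long (tops 112 mm high). Pump at y -40 to -164 mm, 136 mm high, its top port (y -120 mm) 155 mm.
- pump_face (a point): Topmost point of the pump hub's face, 112 mm above the bench: one edge of the coupling gap, at its top. Axes as pump. The space between the two hub faces is empty right across.
- motor_face (a point): Topmost point of the motor hub's face, 112 mm above the bench: the other edge of the gap; moves with the motor. Its y in pump's frame is the gap's width, 9.5 to 16 mm at the start. The motor body begins 44 mm behind it. Axes as pump.
- motor_tail (a point): Centre of the flat round rear of the motor's black fan cowl (108 mm across, 80 mm above the bench, top 134 mm), 209 mm behind motor_face. A terminal box on the motor, 163 mm high, spans 69 to 131 mm ahead of it. Pushed here with 6 to 8 N towards the pump (-y) the motor slides on its rails; it stays where it is left. Axes as pump.
- gauge: Loose gap gauge, 0.2 kg, 118 mm tall: flat steel blade down, 6 mm thick (y), 40 mm wide (x), 50 mm long, last 6 mm thinned to 3.5; over it a steel stop plate 44 (x) x 36 (y) x 6 mm; over that a flat black grip 36 (x) x 14 (y) x 62 mm. Origin at the blade's tip, z up the gauge. Starts upright in one of the block's three slots, stop plate on the block.
- gauge_stop (a point): Centre of the underside of the gauge's stop plate, 50 mm above the blade's tip; the grip spans 6 to 68 mm above this point. Axes as gauge.
- block: Fixed wooden tool block, 170 mm (x) by 66 mm (y), 64 mm high, origin under its centre. Three like upright slots at x = -52, 0 and 52 mm, each 8.5 mm wide (x), 42.5 mm long (y) and 54 mm deep.
- scraper: Bystander: gasket scraper standing in a slot of the block, steel blade down, round wooden handle 28 mm across up; origin at the blade's tip, 136 mm tall.
- file: Bystander: short file standing in a slot of the block, blade down, tapered round wooden handle 28 mm across up; origin at the blade's tip, 130 mm tall.
- guard: Bystander: grey sheet-metal arched coupling guard, 123 x 86 mm, 103 mm high, taken off and set down beyond the pump; origin under its centre.
- wrench: Bystander: open-ended wrench, 180 mm long, lying beyond the tool block; origin under its middle.
- bottle: Bystander: amber bottle, 68 mm across, 160 mm high; origin under its centre.
- flask: Bystander: round glass flask standing on a cork ring 120 mm across, 170 mm high; origin under its centre.
- beaker: Bystander: white beaker, 80 mm across, 95 mm high; origin under its centre.
Mind the look-alikes: they are no part of the job. Leave any orange or red look-alike of the gauge alone.

How it is judged:
On the way:
1. the gauge's blade is down in the coupling gap, its stop plate on the hubs (z of gauge_stop in the frame of pump between 0.108 and 0.115 m and x of gauge_stop in the frame of pump between -0.01 and 0.01 m and angle between gauge's own z axis and vertical below 0.2 rad and y of gauge_stop in the frame of pump between 0 and 0.016 m), for 0.2 s.
At the end, for the whole second after the job is handed in: Gauge at rest in the gap: tilted under 0.10 rad, stop plate within 2.5 mm of the hub tops, its middle within 10 mm of the shaft line and 1 to 5.5 mm from the pump hub face. Gap between the hubs under 7.8 mm (blade 6 mm). Other things moved less than 30 mm, none tipped (z of gauge_stop in the frame of pump between 0.108 and 0.1145 m and x of gauge_stop in the frame of pump between -0.01 and 0.01 m and y of gauge_stop in the frame of pump between 0.001 and 0.0055 m and angle between gauge's own z axis and vertical below 0.1 rad and y of motor_face in the frame of pump between 0.004 and 0.0078 m and linear speed of gauge below 0.02 m/s); the robot touches nothing.
It fails at once if another thing on the bench is moved more than 30 mm (distance of any of scraper, file, guard, wrench, bottle, flask, beaker from where it was at the start of the episode above 0.03 m).
It fails at once if another thing is tipped over (angle between any of scraper, file, guard, bottle, flask, beaker's own z axis and vertical above 0.6 rad).
It also fails if it takes over 53 s, if anything falls off the work surface, if the arm or the gripper's body presses on something with over 40 N, if the wrist force passes 120 N, or if a joint passes its speed limit or range.

## Working session

There is one attempt and no reset: what is moved stays moved. The work goes in short steps, each a Python script; the robot and the scene stay as the last script left them, time stands still between calls to the robot, and variables do not carry over. Pictures are saved under pics/ and viewed, about 8 in all and at most 12, crops included, and the job is handed in when it is done.

```bash
mkdir -p pics
python3 - <<'E'
from station import *
import cv2,numpy as np
for c in ("scene","top"):
    im=vision.get_image(c); cv2.imwrite(f"pics/{c}0.png",im[:,:,::-1])
    i=vision.camera_info(c); print(c,i["mtx"],i["k1"],np.round(i["T"],3))
    for t in ("pump","motor_tail","gauge","block","scraper","file","guard","wrench","bottle","flask","beaker"):
        print(t,[(np.round(d["pixel"]),round(d["confidence"],2),d["region"].sum()) for d in vision.cut_out(c,t)])
print(readout.read_time())
E
```

```text
scene [[511.06283165   0.         315.68301642]
 [  0.         511.06283165 200.095307  ]
 [  0.           0.           1.        ]] -0.07583094076862236 [[ 0.875 -0.294  0.385  1.229]
 [ 0.485  0.539 -0.689 -1.141]
 [-0.005  0.789  0.614  1.132]
 [ 0.     0.     0.     1.   ]]
pump [(array([218., 298.]), 0.9, np.int64(4271))]
motor_tail [(array([188., 307.]), 0.96, np.int64(1462)), (array([133., 316.]), 0.67, np.int64(433))]
gauge [(array([232., 198.]), 0.89, np.int64(280)), (array([248., 168.]), 0.85, np.int64(367)), (array([297., 210.]), 0.72, np.int64(412)), (array([252., 208.]), 0.7, np.int64(266))]
block []
scraper [(array([256., 222.]), 0.51, np.int64(215))]
file [(array([266., 233.]), 0.56, np.int64(187)), (array([191., 306.]), 0.21, np.int64(1442))]
guard [(array([223., 379.]), 0.66, np.int64(990))]
wrench [(array([278., 228.]), 0.74, np.int64(1260)), (array([306., 280.]), 0.64, np.int64(406))]
bottle [(array([155., 381.]), 0.77, np.int64(619)), (array([218., 299.]), 0.49, np.int64(4314))]
flask [(array([142., 350.]), 0.64, np.int64(816))]
beaker [(array([132., 316.]), 0.59,
[... 408 characters left out ...]
, (array([208., 308.]), 0.18, np.int64(2005))]
motor_tail [(array([211., 307.]), 0.57, np.int64(1909))]
gauge [(array([234., 434.]), 0.53, np.int64(130)), (array([207., 465.]), 0.52, np.int64(192)), (array([277., 440.]), 0.5, np.int64(180))]
block [(array([222., 431.]), 0.67, np.int64(860))]
scraper [(array([219., 442.]), 0.48, np.int64(136))]
file [(array([200., 440.]), 0.39, np.int64(71)), (array([234., 435.]), 0.31, np.int64(173))]
guard [(array([132., 316.]), 0.56, np.int64(965))]
wrench [(array([168., 427.]), 0.86, np.int64(233))]
bottle [(array([173., 204.]), 0.59, np.int64(492))]
flask [(array([223., 192.]), 0.72, np.int64(954))]
beaker [(array([262., 185.]), 0.56, np.int64(562))]
1.2
```

Run:
```python
import cv2,numpy as np
s=cv2.imread("pics/scene0.png")[110:330,130:430];t=cv2.imread("pics/top0.png")[100:310,160:500]
a=cv2.resize(s,(800,587),interpolation=3);b=cv2.resize(t,(800,494),interpolation=3)
cv2.imwrite("pics/sc.png",a);cv2.imwrite("pics/tc.png",b)
```

```text
(no output)
```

View pics/sc.png

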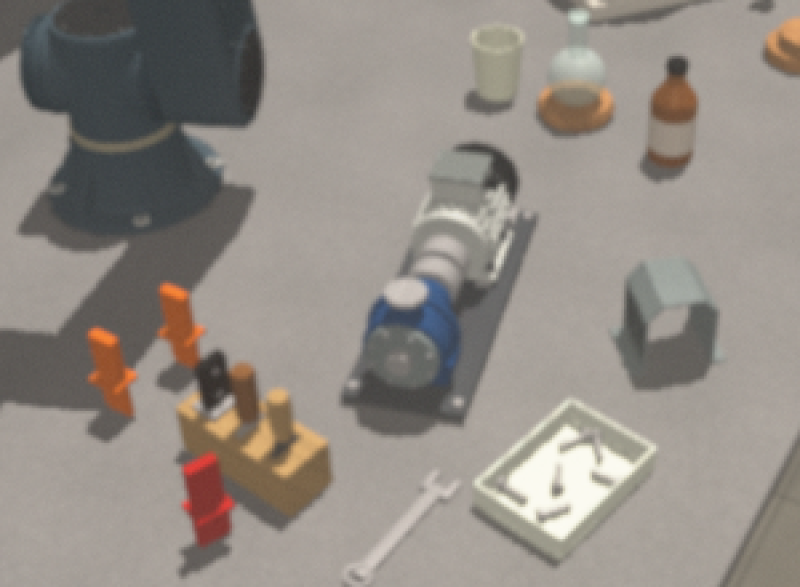

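View pics/tc.png

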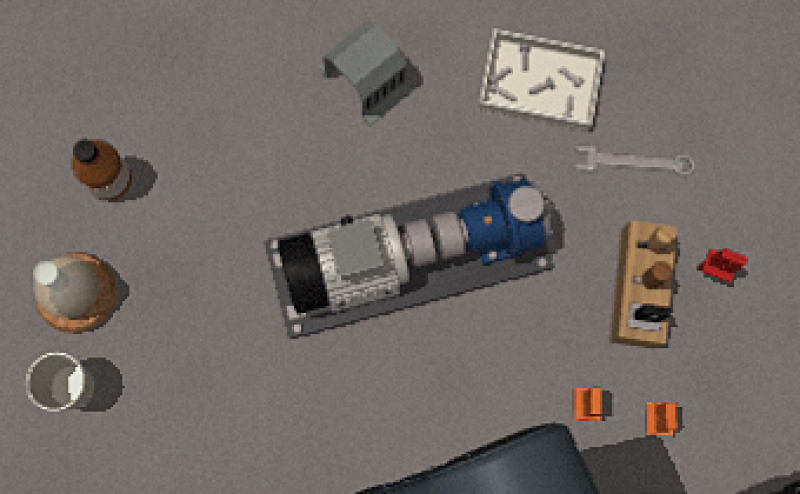

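The scene shows the real gauge (black grip, steel plate) in the block's end slot, at scene pixel ~(row 252, col 210) and top pixel ~(235, 435). Look-alikes, by scene pixel: orange at (232,198) and (248,168), red at (297,210). The scraper and file handles at (256,222) and (266,233) stand in the same block. Next I rectify close views onto the known height planes. These also serve as the check crop.

```bash
cat > h.py <<'E'
from station import *
import cv2,numpy as np
def proj(c,P):
    i=vision.camera_info(c);T=np.array(i["T"]);K=np.array(i["mtx"])
    p=(np.asarray(P,float)-T[:3,3])@T[:3,:3]
    u=p[...,0]/-p[...,2];v=-p[...,1]/-p[...,2]
    s=1+i["k1"]*(u*u+v*v)
    return np.stack([K[0,0]*u*s+K[0,2],K[1,1]*v*s+K[1,2]],-1)
def ray(c,rc,z):
    "pixel (row,col) -> world point at height z"
    from scipy.optimize import fsolve
    return fsolve(lambda q:proj(c,[q[0],q[1],z])-np.array(rc)[::-1],[.4,-.1])
def grab(c,n=6): return np.mean([vision.get_image(c).astype(np.float32) for _ in range(n)],0)
def rect(im,c,cx,cy,z,half,px=0.0005):
    "rectified view on plane z; up=+x, right=-y (as top camera)"
    n=int(2*half/px); a=np.arange(n)*px-half
    X=cx-a[:,None]+0*a;Y=cy-a[None,:]+0*a[:,None]
    m=proj(c,np.stack([X,Y,0*X+z],-1)).astype(np.float32)
    return cv2.remap(im,m[...,0],m[...,1],cv2.INTER_CUBIC)
E
python3 - <<'E'
from h import *
I={c:grab(c) for c in("top","scene")}
np.savez("ims.npz",**I)
g=ray("top",(100+237*.425,160+433*.425),.112); b=ray("top",(234.5,435.5),.12)
print("gap",g,"gauge",b)
def grid(v,cx,cy,half,step=.02):
    v=np.clip(v,0,255).astype(np.uint8)[:,:,::-1].copy()
    n=len(v)
    for k in np.arange(np.ceil((cx-half)/step),(cx+half)/step): 
        r=int((cx+half-k*step)/(2*half)*n); cv2.line(v,(0,r),(8,r),(0,255,255),1); cv2.putText(v,f"{k*step:.2f}",(10,r+4),0,.35,(0,255,255))
    for k in np.arange(np.ceil((cy-half)/step),(cy+half)/step):
        r=int((cy+half-k*step)/(2*half)*n); cv2.line(v,(r,0),(r,8),(0,255,255),1); cv2.putText(v,f"{k*step:.2f}",(r-12,20),0,.35,(0,255,255))
    return v
h=.05
A=[grid(cv2.resize(rect(I[c],c,*p,z,h),(390,290)[:1]*2),*p,h) for (p,z) in((g,.112),(b,.132),) for c in I]
cv2.imwrite("pics/r1.png",np.vstack([np.hstack(A[:2]),np.hstack(A[2:])])[:, :])
v=cv2.imread("pics/r1.png"); cv2.imwrite("pics/r1.png",cv2.resize(v,(600,600)))
E
```

```text
gap [ 0.53547858 -0.05079597] gauge [ 0.42488395 -0.34246665]
```

View pics/r1.png

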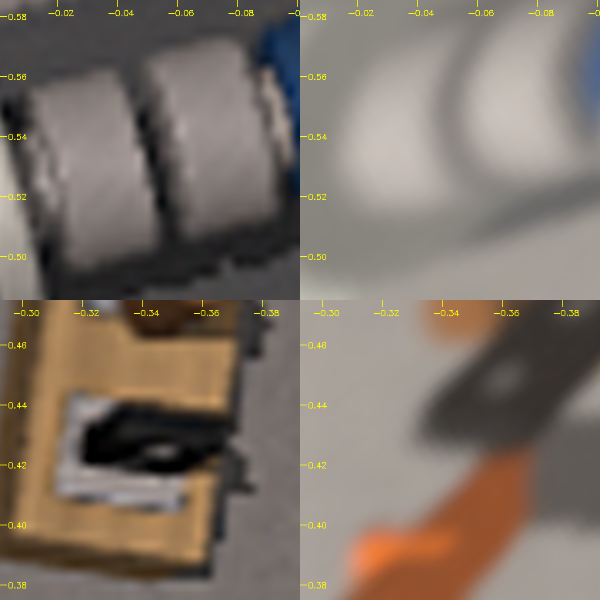

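Each panel covers 100 mm, with the top camera on the left and the scene camera on the right. The upper left panel shows the two hubs with a dark gap stripe tilted about 15°. The lower left panel shows the black grip over the grey plate in the block's end slot, which confirms the gauge. Next I fit the poses numerically to the block, base and gap edges.

```bash
cat > fit.py <<'E'
from h import *
from scipy.optimize import minimize
def fitrect(gray,c,z,lx,ly,p0,tries=40,sx=.012,sa=.06,seed=0):
    G=cv2.GaussianBlur(gray,(0,0),.8);gx=cv2.Sobel(G,cv2.CV_32F,1,0);gy=cv2.Sobel(G,cv2.CV_32F,0,1)
    t=np.linspace(-.5,.5,120)[:,None]
    ed=[(np.c_[t*lx,0*t+s*ly/2]) for s in(-1,1)]+[(np.c_[0*t+s*lx/2,t*ly]) for s in(-1,1)]
    def score(p):
        x,y,a=p;R=np.array([[np.cos(a),-np.sin(a)],[np.sin(a),np.cos(a)]]);s=0
        for e in ed:
            q=e@R.T+[x,y];m=proj(c,np.c_[q,0*q[:,:1]+z]).astype(np.float32)
            d=np.gradient(m,axis=0);n=np.c_[-d[:,1],d[:,0]];n/=np.linalg.norm(n,axis=1)[:,None]
            g=cv2.remap(gx,m[:,:1],m[:,1:],1)[:,0]*n[:,0]+cv2.remap(gy,m[:,:1],m[:,1:],1)[:,0]*n[:,1]
            s-=np.minimum(np.abs(g),60).mean()
        return s
    r=np.random.default_rng(seed);best=None
    for k in range(tries):
        o=minimize(score,np.array(p0)+r.normal(size=3)*[sx,sx,sa]*(k>0),method="Nelder-Mead",options=dict(initial_simplex=None,xatol=1e-5,fatol=1e-3))
        if best is None or o.fun<best.fun: best=o
    return best
E
python3 - <<'E'
from fit import *
I=np.load("ims.npz");top=I["top"];gray=top.mean(2)
cr=lambda x,y:(100+y*.425,160+x*.425)
pc=np.mean([ray("top",cr(*q),.016) for q in((265,240),(293,335),(527,175),(551,265))],0)
bc=np.mean([ray("top",cr(*q),.064) for q in((628,222),(615,342),(680,225),(666,347))],0)
print(pc,bc)
f=fitrect(gray,"top",.016,.150,.400,[*pc,.0+np.radians(-15)])
f2=fitrect(gray,"top",.016,.150,.400,[*pc,np.radians(15)])
b=fitrect(gray,"top",.064,.170,.066,[*bc,np.radians(-6)])
b2=fitrect(gray,"top",.064,.170,.066,[*bc,np.radians(6)])
for o in(f,f2,b,b2):print(o.x,np.degrees(o.x[2]),o.fun)
p=min((f,f2),key=lambda o:o.fun).x; q=min((b,b2),key=lambda o:o.fun).x
a=p[2];ex=np.array([np.cos(a),np.sin(a)]);ey=np.array([-np.sin(a),np.cos(a)])
# profile along shaft at z=.112
s=np.arange(-.06,.06,.001)
for w in(0,-.008,.008):
    P=p[:2]+ex*w+s[:,None]*ey
    m=proj("top",np.c_[P,0*s+.112]).astype(np.float32);v=cv2.remap(gray.astype(np.float32),m[:,:1],m[:,1:],cv2.INTER_CUBIC)[:,0]
    print(w,"s",s[0],v.round().astype(int))
# draw
V=cv2.resize(np.clip(top,0,255).astype(np.uint8)[:,:,::-1],None,fx=3,fy=3,interpolation=cv2.INTER_CUBIC)
for (x,y,a_),lx,ly,z in((p,.15,.4,.016),(q,.17,.066,.064)):
    R=np.array([[np.cos(a_),-np.sin(a_)],[np.sin(a_),np.cos(a_)]])
    c=np.array([[-1,-1],[1,-1],[1,1],[-1,1]])/2*[lx,ly]@R.T+[x,y]
    cv2.polylines(V,[np.int32((proj("top",np.c_[c,[z]*4])+.5)*3)],True,(0,255,0),1)
    for k in(-52,0,52) if lx==.17 else []:
        u=proj("top",[*(np.array([x,y])+R[:,0]*k/1000),.064]);cv2.circle(V,tuple(np.int32((u+.5)*3)),3,(0,0,255),-1)
cv2.imwrite("pics/fit.png",V[490:800,780:1380+30])
E
```

```text
[ 0.53186391 -0.02266059] [ 0.48040339 -0.35779795]Traceback (most recent call last):
  File "<stdin>", line 7, in <module>
  File "fit.py", line 17, in fitrect
    o=minimize(score,np.array(p0)+r.normal(size=3)*[sx,sx,sa]*(k>0),method="Nelder-Mead",options=dict(initial_simplex=None,xatol=1e-5,fatol=1e-3))
    res = _minimize_neldermead(fun, x0, args, callback, bounds=bounds,
                               **options)
    fxe = func(xe)
    fx = function(np.copy(x), *(wrapper_args + args))
  File "fit.py", line 10, in score
    q=e@R.T+[x,y];m=proj(c,np.c_[q,0*q[:,:1]+z]).astype(np.float32)
                    ~~~~^^^^^^^^^^^^^^^^^^^^^^^^
  File "h.py", line 4, in proj
    i=vision.camera_info(c);T=np.array(i["T"]);K=np.array(i["mtx"])
ValueError: time passes only in moves, steps and waits
```

```bash
sed -i 's/^def proj/from functools import lru_cache\n@lru_cache\ndef info(c): return vision.camera_info(c)\ndef proj/; s/i=vision.camera_info(c);T/i=info(c);T/' h.py
cat > run.py <<'E'
from fit import *
I=np.load("ims.npz");top=I["top"];gray=top.mean(2)
cr=lambda x,y:(100+y*.425,160+x*.425)
pc=np.mean([ray("top",cr(*q),.016) for q in((265,240),(293,335),(527,175),(551,265))],0)
bc=np.mean([ray("top",cr(*q),.064) for q in((628,222),(615,342),(680,225),(666,347))],0)
f=fitrect(gray,"top",.016,.150,.400,[*pc,np.radians(15)],15)
b=fitrect(gray,"top",.064,.170,.066,[*bc,np.radians(-6)],15)
b2=fitrect(gray,"top",.064,.170,.066,[*bc,np.radians(6)],15)
for o in(f,b,b2):print(o.x,np.degrees(o.x[2]),o.fun)
p=f.x; q=min((b,b2),key=lambda o:o.fun).x
np.savez("pose.npz",p=p,q=q)
a=p[2];ex=np.array([np.cos(a),np.sin(a)]);ey=np.array([-np.sin(a),np.cos(a)])
s=np.arange(-.06,.03,.001)
for w in(0,-.008,.008):
    P=p[:2]+ex*w+s[:,None]*ey
    m=proj("top",np.c_[P,0*s+.112]).astype(np.float32);v=cv2.remap(gray.astype(np.float32),m[:,:1],m[:,1:],cv2.INTER_CUBIC)[:,0]
    print(w,"s",s[0],v.round().astype(int))
V=cv2.resize(np.clip(top,0,255).astype(np.uint8)[:,:,::-1],None,fx=3,fy=3,interpolation=cv2.INTER_CUBIC)
for (x,y,a_),lx,ly,z in((p,.15,.4,.016),(q,.17,.066,.064)):
    R=np.array([[np.cos(a_),-np.sin(a_)],[np.sin(a_),np.cos(a_)]])
    c=np.array([[-1,-1],[1,-1],[1,1],[-1,1]])/2*[lx,ly]@R.T+[x,y]
    cv2.polylines(V,[np.int32((proj("top",np.c_[c,[z]*4])+.5)*3)],True,(0,255,0),1)
    for k in(-52,0,52) if lx==.17 else []:
        u=proj("top",[*(np.array([x,y])+R[:,0]*k/1000),.064]);cv2.circle(V,tuple(np.int32((u+.5)*3)),3,(0,0,255),-1)
cv2.imwrite("pics/fit.png",V[500:780,780:1400])
E
python3 run.py
```

```text
[ 0.5279296  -0.02073068  0.26181483] 15.000884875259546 -222.9214324951172
[ 0.48574796 -0.35942601 -0.15604521] -8.94073203250336 -193.88613891601562
[ 0.48552701 -0.35451402  0.02884338] 1.6526037582976065 -166.33859252929688
0 s -0.06 [149 149 149 149 149 149 149 149 148 148 146 145 145 146 147 149 150 151
 148 137 123 110  96  83  76  68  53  36  21  20  42  74 116 144 154 152
 152 153 152 152 151 150 150 150 150 150 150 149 149 149 149 149 149 149
 148 147 148 155 162 164 154 134 118 115 130 149 159 151 136 114  92  70
  58  62  83 118 149 173 180 183 190 193 195 199 206 212 214 208 193 178]
-0.008 s -0.06 [144 143 142 139 138 137 137 138 138 138 138 138 138 139 139 141 144 144
 139 130 119 102  89  78  68  54  44  36  33  34  44  62  89 112 132 147
 151 149 148 148 147 146 144 142 139 138 138 138 138 138 139 140 140 140
 140 140 141 141 139 134 125 119 118 127 138 140 130 115  96  80  69  64
  66  74  89 109 131 146 161 173 178 180 184 189 191 191 187 180 172 166]
0.008 s -0.06 [140 140 141 141 142 143 144 145 146 146 146 146 146 147 149 151 153 148
 140 128 113 101  96  89  79  70  61  48  30  19  27  53  92 124 148 153
 149 147 145 143 141 141 141 142 142 142 142 143 144 146 147 148 148 148
 148 150 151 149 145 139 131 123 122 125 125 124 117 104  88  76  67  63
  61  67  86 111 138 161 180 186 187 192 195 198 202 211 221 222 204 173]
```

View pics/fit.png

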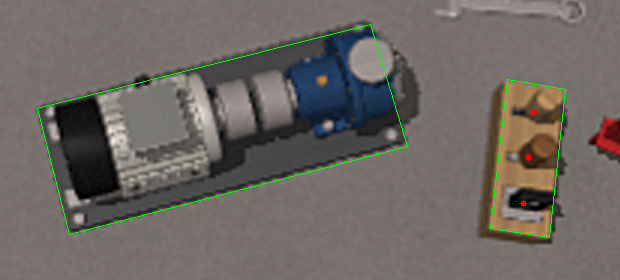

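The green outlines fit the base and the block. The lowest red dot is the gauge's slot, at crop (523,203). From the profile, the pump face is at s ≈ -0.040 and the motor face at -0.0288, so the gap is about 11 mm. Next I refine the gauge and the shaft axis.

Run:
```python
from fit import *
d=np.load("pose.npz");p,q=d["p"],d["q"];gray=np.load("ims.npz")["top"].mean(2).astype(np.float32)
ex=np.array([np.cos(q[2]),np.sin(q[2])]);g0=q[:2]-.052*ex;print("slot",g0)
for lx,ly,z in((.036,.044,.070),(.014,.036,.132)):
    for g in (g0,[.429,-.353]):
        o=fitrect(gray,"top",z,lx,ly,[*g,q[2]],12,.003,.02);print(z,o.x,o.fun)
print("grip top px",proj("top",[*g0,.132]))
a=p[2];px=np.array([np.cos(a),np.sin(a)]);py=np.array([-np.sin(a),np.cos(a)])
w=np.arange(-.044,.0441,.002)
for s in(-.055,-.014):
    P=p[:2]+s*py+w[:,None]*px;m=proj("top",np.c_[P,0*w+.083]).astype(np.float32);print(s,cv2.remap(gray,m[:,:1],m[:,1:],2)[:,0].round().astype(int))
# feasibility of grasp yaw
def R(jx): return np.array([[jx[0],jx[1],0],[jx[1],-jx[0],0],[0,0,-1.]]).T
for n,pos,j in(("grasp",[*g0,.12],ex),("grasp-",[*g0,.12],-ex),("ins",[*(p[:2]-.034*py),.16],py),("ins-",[*(p[:2]-.034*py),.16],-py),("push",[*(p[:2]+.22*py),.1],py),("push-",[*(p[:2]+.22*py),.1],-py),("pushx",[*(p[:2]+.22*py),.1],px),("pushx-",[*(p[:2]+.22*py),.1],-px)):
    J=inverse_kinematics(pos,R(j));print(n,np.round(pos,4),None if J is None else np.round(J,2))
print(readout.read_time(),readout.read_finger_gap())
```

```text
slot [ 0.43437978 -0.35134455]
0.07 [ 0.43296725 -0.36118834 -0.17170286] -209.21864318847656
0.07 [ 0.43302284 -0.36137312 -0.1727857 ] -209.31622314453125
0.132 [ 0.42826021 -0.34426253 -0.19768766] -237.37454223632812
0.132 [ 0.42823791 -0.3442334  -0.18498143] -236.83526611328125
grip top px [439.06430973 231.01107653]
-0.055 [ 71  55  32  28  37  37  35  37  50  68  85  96 101 107 113 119 123 128
 131 131 134 139 143 144 147 148 148 148 147 146 144 141 137 135 133 131
 127 122 115 104  84  69  68  69  70]
-0.014 [ 79  60  33  28  35  34  34  37  55  76  90  97 104 111 114 120 125 129
 131 131 134 140 145 147 149 149 148 146 146 145 143 140 137 134 132 129
 125 121 114 103  82  65  68  72  70]
grasp [ 0.4344 -0.3513  0.12  ] [-0.68  0.37 -0.18  1.02  0.    1.05]
grasp- [ 0.4344 -0.3513  0.12  ] [-0.68  0.37 -0.18  1.02  0.   -2.09]
ins [ 0.5367 -0.0536  0.16  ] [-0.1   0.31 -0.16  1.1   0.   -0.36]
ins- [ 0.5367 -0.0536  0.16  ] [-0.1   0.31 -0.16  1.1   0.    2.78]
push [0.471  0.1918 0.1   ] [ 0.39  0.31 -0.33  0.92  0.    0.12]
push- [0.471  0.1918 0.1   ] [ 0.39  0.31 -0.33  0.92  0.   -3.02]
pushx [0.471  0.1918 0.1   ] [ 0.39  0.31 -0.33  0.92  0.    1.7 ]
pushx- [0.471  0.1918 0.1   ] [ 0.39  0.31 -0.33  0.92  0.   -1.45]
1.8 0.0853948539527768
```

```bash
cat >> h.py <<'E'
def R(j): return np.array([[j[0],j[1],0],[j[1],-j[0],0],[0,0,-1.]]).T
def st(t=""): print(t,"t",round(readout.read_time(),2),"pos",np.round(readout.read_eef_pos(),4),"F",np.round(readout.read_ft_force(),1),"gap",round(readout.read_finger_gap(),4))
_d=np.load("pose.npz");P_,Q_=_d["p"],_d["q"]
bx=np.array([np.cos(Q_[2]),np.sin(Q_[2])])
px=np.array([np.cos(P_[2]),np.sin(P_[2])]);py=np.array([-px[1],px[0]])
O=P_[:2]-.040*py+.004*px      # pump origin
def W(x,y): return O+px*x+py*y
E
python3 - <<'E'
from h import *
g=[.4338,-.352]
hand.gripper_to(.036)
arm.move_pose([*g,.20],R(bx)); st("above")
print(arm.movel([*g,.118],feed=.1,f_stop=8)); st("down")
hand.gripper_to(.0); st("grip")
print(arm.movel([*g,.28],feed=.15)); st("up")
cv2.imwrite("pics/up.png",np.hstack([vision.get_image("top")[150:290,350:510],vision.get_image("scene")[150:290,150:310]])[:,:,::-1].repeat(2,0).repeat(2,1))
E
```

```text
above t 3.41 pos [ 0.4333 -0.3526  0.2003] F [-0.6  0.  -0.5] gap 0.0362
True
down t 4.09 pos [ 0.434  -0.3531  0.1293] F [-0.8  1.3 12.1] gap 0.0362
grip t 4.42 pos [ 0.4328 -0.3523  0.1285] F [-2.2 -0.3  6.7] gap 0.0132
False
up t 5.58 pos [ 0.4334 -0.3518  0.279 ] F [ 0.2  0.1 -1.9] gap 0.0133
```

View pics/up.png

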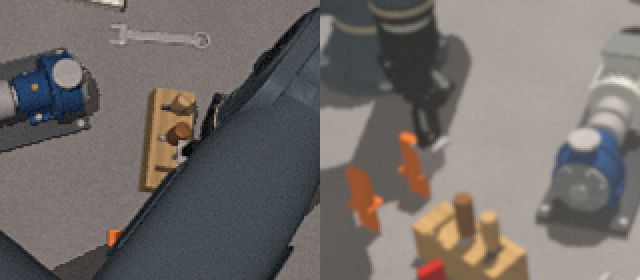

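The gauge is in the jaws and clear of the block. It is visible at crop scene (425,130), and both handles still stand in the block. The jaws met something at TCP z 0.129, so the grip is 10 mm higher up than planned. Now over to the gap.

Run:
```python
from h import *
c=W(0,.0056)
arm.move_pose([*c,.30],R(py)); st("above")
arm.movel([*c,.240],feed=.1); arm.pause(.3); st("pre")
I={k:grab(k,4) for k in("top","scene")}; np.savez("ims2.npz",**I)
out=[]
for k in I:
    u=proj(k,[*c,.13]).astype(int); r,cc=u[1],u[0]
    v=np.clip(I[k][r-50:r+40,cc-50:cc+50],0,255).astype(np.uint8)[:,:,::-1]
    v=cv2.resize(v,(400,360),interpolation=cv2.INTER_CUBIC)
    for s in(0,.0112):   # pump/motor top edges; predicted blade tip
        e=(proj(k,[*W(0,s),.112])-[cc-50,r-50]+.5)*4; cv2.circle(v,tuple(np.int32(e)),2,(0,0,255),-1)
    for xx in(-.02,.02):
        e=(proj(k,[*W(xx,.0056),.240-.1145])-[cc-50,r-50]+.5)*4; cv2.circle(v,tuple(np.int32(e)),2,(0,255,0),-1)
    out.append(v)
cv2.imwrite("pics/pre.png",np.hstack(out))
```

```text
above t 6.94 pos [ 0.5406 -0.0534  0.2998] F [ 0.2 -0.3 -2.8] gap 0.0125
pre t 7.99 pos [ 0.5409 -0.0529  0.2404] F [ 0.3  0.2 -1.9] gap 0.013
```

View pics/pre.png

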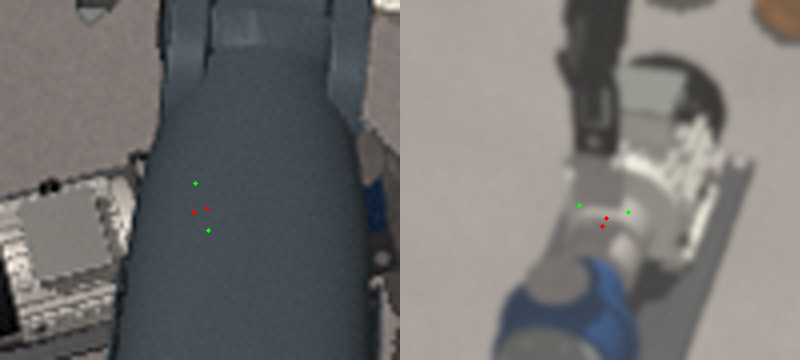

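The top view is covered by the arm, and in the scene view the blade blends into the motor. I'll go by touch instead: a slow guarded descent. Tip contact with a hub top would show at TCP z ≈ 0.2265, and a seated stop plate at about 0.1765.

Run:
```python
from h import *
arm.movel([*W(0,.0056),.232],feed=.05)
for y in(.0056,.0076,.0036):
    arm.movel([*W(0,y),.232],feed=.05)
    c=W(0,y)
    hit=arm.movel([*c,.200],feed=.03,f_stop=4); st(f"y {y} hit {hit}")
    if not hit: break
    arm.movel([*c,.232],feed=.05)
```

```text
y 0.0056 hit False t 10.17 pos [ 0.5406 -0.0529  0.2001] F [-0.7  2.1 -3.6] gap 0.013
```

Run:
```python
from h import *
f=lambda:(np.array(readout.read_eef_pos())[:2]-O)
ys=[]
for s in(1,-1):
    h=arm.movel([*W(0,.0056+s*.005),.200],feed=.008,f_stop=4); q=f(); ys.append(q@py); st(f"{s} {h} y={q@py:.4f} x={q@px:.4f}")
m=np.mean(ys); print("mid",m)
arm.movel([*W(0,m),.200],feed=.02); st("mid")
h=arm.movel([*W(0,m),.170],feed=.02,f_stop=6); st(f"seat {h}")
```

```text
1 False y=0.0106 x=0.0000 t 10.94 pos [ 0.5394 -0.0481  0.2   ] F [ 0.2 -0.2 -2.6] gap 0.0128
-1 True y=0.0055 x=-0.0003 t 11.72 pos [ 0.5404 -0.0531  0.1995] F [ 0.2  0.9 -2.2] gap 0.0132
mid 0.008041591900692558
mid t 12.0 pos [ 0.54   -0.0505  0.1998] F [ 0.3 -0.2 -3.1] gap 0.013
seat True t 13.09 pos [ 0.5401 -0.0506  0.1763] F [0.1 0.4 4.7] gap 0.013
```

Seated at z 0.1763, as predicted. Side contact puts the pump face 2.5 mm farther along y than I estimated, and the blade is now about 2.5 mm off it. I'll move it close to the pump face, reseat, release and look.

Run:
```python
from h import *
arm.movel([*W(0,.0080),.1775],feed=.02)
arm.movel([*W(0,.0064),.1775],feed=.01,f_stop=4); st("near pump")
c=(lambda q:[q[0],q[1]])(W(0,.0064))
print(arm.movel([*c,.172],feed=.02,f_stop=4)); arm.pause(.3); st("seat")
hand.gripper_to(.034); st("open")
arm.movel([*c,.30],feed=.15)
a=W(0,.32); arm.move_pose([*a,.30],R(py)); st("behind motor")
I={k:grab(k,4) for k in("top","scene")}; np.savez("ims3.npz",**I)
out=[]
for k in I:
    u=proj(k,[*W(0,0),.13]).astype(int); r,cc=u[1],u[0]
    v=np.clip(I[k][r-40:r+40,cc-60:cc+40],0,255).astype(np.uint8)[:,:,::-1]
    out.append(cv2.resize(v,(400,320),interpolation=cv2.INTER_CUBIC))
cv2.imwrite("pics/placed.png",np.hstack(out))
```

```text
near pump t 13.66 pos [ 0.5404 -0.0522  0.1773] F [ 0.3 -0.5 -2.8] gap 0.0129
True
seat t 14.17 pos [ 0.5406 -0.0523  0.1763] F [0.  0.  4.3] gap 0.0135
open t 14.5 pos [ 0.54   -0.0522  0.1753] F [-1.2 -0.6  0.8] gap 0.0341
behind motor t 16.68 pos [0.4597 0.2501 0.2998] F [ 1.1 -0.3 -0.2] gap 0.034
```

View pics/placed.png

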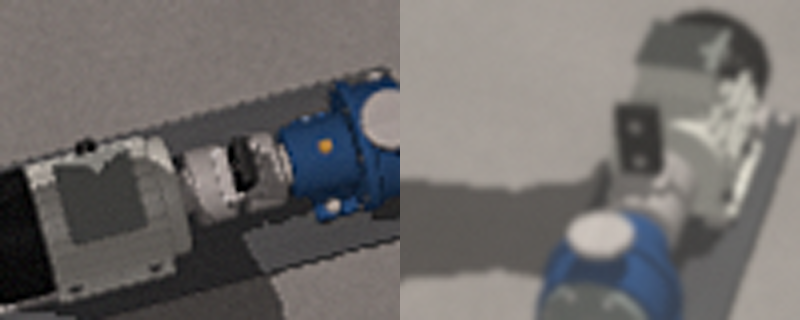

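The gauge stands upright in the gap: top crop (240,165), scene crop (637,140). Now I push the motor at the tail.

Run:
```python
from h import *
hand.gripper_to(0)
arm.movel([*W(0,.275),.28],feed=.15)
arm.movel([*W(0,.275),.097],feed=.12,f_stop=8); st("down")
y=lambda:(np.array(readout.read_eef_pos())[:2]-O)@py
h=arm.movel([*W(0,.20),.097],feed=.02,f_stop=4); st(f"touch {h} y={y():.4f}")
y0=y()
h=arm.movel([*W(0,y0-.015),.097],feed=.006,f_stop=14); st(f"nip {h} y={y():.4f}")
```

```text
down t 19.65 pos [0.4713 0.2075 0.0976] F [0.4 0.3 0.1] gap -0.0001
touch True y=0.2641 t 20.82 pos [0.4738 0.1968 0.097 ] F [-0.1  1.5  3.9] gap -0.0
nip True y=0.2586 t 22.2 pos [0.4752 0.1915 0.097 ] F [-1.2  2.9  4.4] gap -0.0002
```

The contact came about 25 mm earlier than expected for the fingers, with some upward force. Perhaps the gripper's body met the cowl's top edge. I'll back off and check whether the motor moved.

Run:
```python
from h import *
a=grab("top",2)
arm.movel([*W(0,.29),.097],feed=.1); st("back")
I={"top":grab("top",6),"scene":grab("scene",2)}; np.savez("ims4.npz",**I)
old=np.load("ims3.npz")["top"].mean(2).astype(np.float32);new=I["top"].mean(2).astype(np.float32)
s=np.arange(.0,.25,.0005)
def prof(im,w,z):
    P=W(w,0)+s[:,None]*py;m=proj("top",np.c_[P,0*s+z]).astype(np.float32);return cv2.remap(im,m[:,:1],m[:,1:],2)[:,0]
for w in(-.045,-.03,.03):
  for z in(.112,):
    A,B=prof(old,w,z),prof(new,w,z);i=slice(70,440)
    e=[(np.corrcoef(A[i],B[70-k:440-k])[0,1],k*.5) for k in range(-10,25)];print(w,max(e),"mm towards pump")
out=[]
for k in I:
    u=proj(k,[*W(0,.12),.13]).astype(int); r,cc=u[1],u[0]
    v=np.clip(I[k][r-55:r+55,cc-70:cc+70],0,255).astype(np.uint8)[:,:,::-1]
    out.append(cv2.resize(v,(400,314),interpolation=cv2.INTER_CUBIC))
cv2.imwrite("pics/after.png",np.hstack(out))
```

```text
back t 22.77 pos [0.4667 0.2218 0.0967] F [-0.3 -0.3  0.2] gap 0.0001
-0.045 (np.float64(0.9529624331754531), 5.5) mm towards pump
-0.03 (np.float64(0.9074211844085396), 6.0) mm towards pump
0.03 (np.float64(0.7278771621071384), 6.0) mm towards pump
```

View pics/after.png

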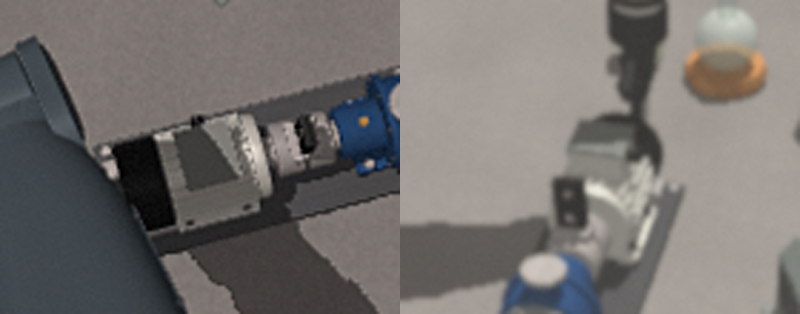

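The motor moved 5.5–6 mm, and the estimate to nip was about 5.2 mm. The gauge is still upright. I'll confirm with a second push 15 mm higher, so the fingers make the contact, and see whether it yields any further.

Run:
```python
from h import *
y=lambda:(np.array(readout.read_eef_pos())[:2]-O)@py
arm.movel([*W(0,.29),.114],feed=.1)
h=arm.movel([*W(0,.19),.114],feed=.03,f_stop=4); st(f"touch {h} y={y():.4f}");y0=y()
for f in(10,16):
    h=arm.movel([*W(0,y0-.012),.114],feed=.006,f_stop=f); st(f"push{f} {h} y={y():.4f}")
```

```text
touch True y=0.2426 t 25.2 pos [0.4795 0.1761 0.1142] F [-0.3  2.5  6. ] gap 0.0001
push10 True y=0.2426 t 25.93 pos [0.4795 0.176  0.1143] F [-1.2  3.9  5.3] gap 0.0001
push16 True y=0.2415 t 26.83 pos [0.4803 0.1751 0.115 ] F [-3.4  3.5  6.9] gap -0.0004
```

The upward force means the sloped knuckles were riding on the cowl's rim. I'll turn the hand a quarter turn so the finger sides push squarely, and repeat.

Run:
```python
from h import *
y=lambda:(np.array(readout.read_eef_pos())[:2]-O)@py
arm.movel([*W(0,.285),.114],feed=.1)
arm.movel([*W(0,.285),.20],feed=.15)
arm.move_pose([*W(0,.285),.20],R(px))
arm.movel([*W(0,.275),.112],feed=.12,f_stop=8)
h=arm.movel([*W(0,.19),.112],feed=.03,f_stop=4); st(f"touch {h} y={y():.4f}");y0=y()
for f in(10,18):
    h=arm.movel([*W(0,y0-.012),.112],feed=.006,f_stop=f); st(f"push{f} {h} y={y():.4f}")
```

```text
touch True y=0.2301 t 32.01 pos [0.4825 0.1639 0.1118] F [-1.1  2.2  1.6] gap -0.0
push10 True y=0.2302 t 32.66 pos [0.482  0.1639 0.1114] F [-0.6  0.8  0.5] gap 0.0
push18 True y=0.2303 t 33.46 pos [0.4817 0.1639 0.111 ] F [0.1 1.  0.5] gap 0.0002
```

The motor does not move under 10 N or 18 N, well above its 6–8 N sliding force, so it is nipped. I'll retract, take a last look, and check the gauge.

Run:
```python
from h import *
arm.movel([*W(0,.27),.112],feed=.1); arm.movel([*W(0,.285),.25],feed=.2)
st("clear")
I={"top":grab("top",6),"scene":grab("scene",3)}; g0=np.load("ims.npz")
new=I["top"].mean(2).astype(np.float32);old=g0["top"].mean(2).astype(np.float32)
s=np.arange(-.04,.13,.0005)
def prof(im,w,z=.112):
    P=W(w,0)+s[:,None]*py;m=proj("top",np.c_[P,0*s+z]).astype(np.float32);return cv2.remap(im,m[:,:1],m[:,1:],2)[:,0]
for w in(-.045,-.03,-.025):
    A,B=prof(old,w),prof(new,w);e=[(np.corrcoef(A[180:320],B[180-k:320-k])[0,1],k*.5) for k in range(-10,25)];print(w,max(e))
out=[]
for k,(a,b) in(("top",(110,350)),("scene",(100,350))):
    v=np.clip(I[k],0,255).astype(np.uint8)[:,:,::-1]
    u=proj(k,[*W(0,.0),.14]).astype(int);z=v[u[1]-30:u[1]+30,u[0]-40:u[0]+40]
    out.append(np.vstack([cv2.resize(v[90:320,130:500],(400,249),interpolation=3),cv2.resize(z,(400,300),interpolation=2)]))
cv2.imwrite("pics/final.png",np.hstack(out))
```

```text
clear t 34.85 pos [0.4681 0.2164 0.249 ] F [-0.8  0.3 -0.5] gap -0.0002
-0.045 (np.float64(0.9291510896969423), 6.0)
-0.03 (np.float64(0.5667065946824394), 5.0)
-0.025 (np.float64(0.7243154858226992), 4.5)
```

View pics/final.png

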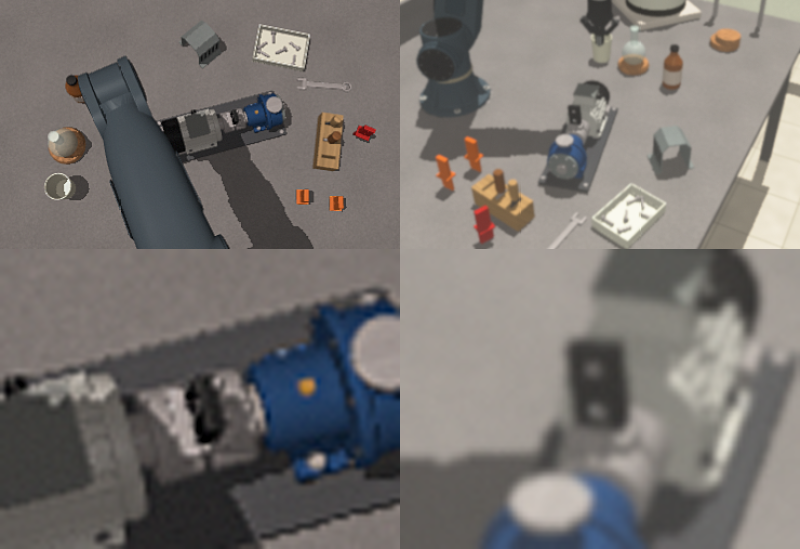

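Run:
```python
from station import *
ticket.finish_job(); print(readout.read_time())
```

```text
the job is handed in; nothing more can be done
the job is handed in; nothing more can be done
```

The gauge is standing upright in the coupling gap with its stop plate on both hubs, and the motor is slid up until the hubs nip the blade. I handed the job in at about 35 s of the 53 s allowed.

**Gauge:** I took the black-gripped gauge from the block's end slot and found the gap by a guarded descent and side touches. The stop plate seated at TCP z 0.1763, against 0.1765 predicted.

**Motor:** I pushed it at the fan cowl. The pictures show it moved about 5–6 mm, against about 5.2 mm needed to close the gap on the blade. A final push set to stop at 10 N and then 18 N moved it no further, well above its 6–8 N sliding force. The last pictures show the gauge upright, the other things visibly standing in place and the arm clear.

**What disagreed or was not clean:**
- **Grasp height:** going down to the gauge, the jaws met something about 11 mm early, with about 12 N. I never found out what; the grip was 10 mm higher than planned, but it held.
- **Pump face:** touch put it about 2.5 mm from where the camera did, and I used the touch value.
- **First two pushes:** these probably rode on the cowl's rim with the gripper's sloped knuckles, so I repeated the push with the hand turned a quarter turn.
- **Final gap:** I did not measure it directly. It rests on the motor's travel, which the last picture gave as anywhere from 4.5 to 6 mm depending on the line used, and on its not moving under the final push.

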